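Clamp a board with the sliding jaw of a notched bench clamp

TASK

Clamp the loose board lengthwise in the bench clamp: lift the release bar on the carriage and keep it up while you slide the carriage towards the fixed head, so that its sprung wooden pad pushes the board home against the head and is itself pressed in about half-way. Then let the bar go so that its tooth drops fully into the nearest notch and the clamp holds the board on its own. Be gentle: do not drive the pad hard against the board, never force the carriage along while its tooth is caught, and leave the other things on the bench alone.

Things in the scene. Friction and masses are not known exactly. Their poses are not given: they have to be found in the camera images.
- bed: The clamp's fixed bed on the bench: two parallel aluminium rails (each 16 mm wide, 24 mm high, 440 mm long, centres 72 mm apart). Origin: centre of its underside, on the bench. Its y axis runs along the rails from the parked carriage to the fixed head; z up. The carriage slides along y.
- strip (a point): Nominal first rib, top, of the steel strip between the rails. Ribs 4 mm thick every 12 mm, top 20 mm above the bench, run from here 180 mm along the bed's +y with notches 8 mm wide between. The true ribs lie up to 6 mm to either side along y, unmeasured: find notches by feel or eye. The 90 mm behind (-y) is a pocket without ribs where the carriage is parked, tooth down.
- bar_grip (a point): Centre of the release bar's hand grip: black round bar 16 mm thick, 66 mm long, level, lying across the bed (along its x) between two steel uprights, 108 mm above the bench when down; 41 mm below its centre are the bar's cross plate and the carriage. Pinch from above, fingers closing along the bed's y; lift and push it there. Axes as the bed.
- bar (a joint): Height of the release bar, m: 0 fully down (tooth at the bottom of a notch or of the pocket), 0.009 with the tooth resting on top of a rib, 0.018 at its upper stop. The tooth clears the ribs above 0.010. A spring and its weight press it down with about 7 N (9 N at the top).
- carriage_top (a point): Centre of the grey carriage's top, 60 mm above the bench. The carriage is 100 mm across the bed, 64 mm along it. Straight below the hand grip hangs the bar's tooth, a steel blade 6 mm thick along the bed: 2 mm of play in a notch. Landing on a rib it just stays there; shifted along the bed, by up to one spacing (12 mm), it drops in.
- carriage (a joint): Travel of the carriage along the bed's y axis, m, growing towards the head; at 0 the tooth and hand grip stand at y = -140 mm of the bed. Sliding friction about 4 N, and some 5 N more while the tooth rubs on a rib. With the tooth caught it is blocked; pushing it then against a rib with over 28 N harms the tooth.
- jaw (a joint): How far the sprung pad on the carriage's head side is pressed in, m: 0 free, 0.020 bottomed. Spring 350 N/m with 0.7 N at 0.
- pad_face (a point): Centre of the pad's flat front face (wooden plate 84 mm wide, 34 mm high, 12 mm thick, 26 to 60 mm above the bench), which looks towards the head. With the pad free it stands 64 mm ahead of the hand grip. It moves with the carriage and the pad.
- board_center (a point): Centre of the loose board lying flat on the rails between pad and head: pale wood, 110 mm along the bed, 80 mm across it, 22 mm thick; its underside is 24 mm above the bench. Axes nearly as the bed's. At the start there is a gap to the head and a longer one to the pad.
- head_face (a point): Middle of the face, towards the carriage, of the fixed head: dark steel block across the bed, 90 mm wide, 30 mm thick, top 68 mm above the bench. It is pinned at differing places along the bed. Axes as the bed.
- mallet: Bystander: hammer lying on the bench; leave alone. Origin under its middle.
- glue: Bystander: white bottle, 56 mm thick, 140 mm high, standing. Origin at its foot.
- offcut: Bystander: strip of wood 50 x 160 x 30 mm. Origin under its middle.
- mug: Bystander: white mug, 80 mm wide, 90 mm high. Origin at its foot.
Not all that is in view belongs to the job. Of the things shaped like the part that bears board_center, the wooden one is meant.

How it is judged:
By the outcome, as a careful person would: the job done as asked, in the order asked, and still so for the second after the job is handed in, with the robot touching nothing.
It also fails if it takes over 51 s, if anything falls off the work surface, if the arm or the gripper's body presses on something with over 40 N, if the wrist force passes 120 N, or if a joint passes its speed limit or range.

ROBOT

A 7-joint arm with a two-finger parallel gripper is mounted at the origin on the work surface. World frame = base frame: x ahead of the robot, y to its left, z up, the work surface at z = 0. Lengths are in m, angles in rad, forces in N, time in s.
With the tool pointing down it reaches from about 0.4 to 0.875 m from the base axis. Payload 19.3 kg.
Tool frame: the origin (TCP) lies where the fingers leave the gripper's body, on its centre line; the fingertips stand bot.tip_reach ahead of it and the grasp point (between the pads) lies 54 mm ahead of it (bot.tip_reach is the distance from the TCP to the fingertips, in m); z points along the fingers, y is the line along which they close (so a half turn about z gives the same grasp; the last joint's range is limited). The gripper opens to 85 mm and grips with 20 to 120 N. Pads are 22 mm wide; open, the fingers measure 114 mm over their backs; the gripper's body (76 mm by 85 mm) begins 54 mm behind the grasp point. The pads swing forward as they close: fully open they stand 13 mm farther back than shut.
Start: joints at [1.039, 0.521, -0.036, 1.599, 0.021, 1.021, -0.113], TCP at [0.278, -0.56, 0.304] pointing down, gripper open.
Joint ranges: [-2.91, 2.91], [-0.3, 2.13], [-1.5, 1.42], [0.17, 2.43], [-1.26, 4.41], [0.16, 1.93], [-2.52, 2.52]. Speed limits (rad/s): [1.89, 1.89, 2.39, 2.39, 3.01, 3.01, 3.01].

INTERFACE

Orientations are given as [roll, pitch, yaw] about the fixed x, y, z axes, in that order (R = Rz(yaw) Ry(pitch) Rx(roll)).
In Python, from workcell import bot gives the robot as it stands. The module is installed in compiled form; this text tells all that it offers.
- The arm moves only by the shell command python3 -m jog 'ROWS' [FORCE]. ROWS is JSON, a list that holds one entry, the list of rows, each a list of 7 numbers: the shift along the tool's x, y, z in mm, then the turn, a rotation vector about the tool's x, y, z in rad, then the opening, from 0 (shut) to 1 (fully open). In form: [[[tx, ty, tz, wx, wy, wz, fingers], ...]]. A call has 1 to 5 rows; each row shifts and turns the commanded pose from where the row before left it, along the tool's axes as they then stand; what a row does not reach is not made up. A row lasts 1/10 s, in which the tool goes at most 50 mm and 8.59 degrees, less where a joint would pass 70% of its speed; a pose out of reach is approached as far as the arm can. A call is refused whole if a number of a shift passes 50 or a number of a turn 0.15, either way. A call with a gripper value outside its range is refused whole. The fingers move at their own pace and stop on an object; FORCE is the grip in N (left out, the last holds). Time passes only in rows, so rows that do not move let the fingers close. It gives the time, the measured TCP pose, the force, the opening and the grip force at its end, in the units of the state.
- bot.observe(): the state, without advancing time (a new reading comes with each control period).
- bot.grab_frame(name): name is "scene" or "top" or "wrist"; returns a dict with "img" (400x640x3 uint8, red, green, blue), "intrinsics" (3x3 intrinsics, pixels), "R" (3x3) and "t" (3): a world point X has camera coordinates R X + t; the wrist camera has in their place "tool_from_camera" (4x4, takes a point from camera to tool coordinates, whose origin is the TCP and whose axes are the flange's). Camera axes: x right, y down, z forward; pixel columns grow to the right and rows downward; lengths in m; the calibration is good to about 2 mm. A picture is of the moment at which its call begins: read the wrist's pose just before it. There is no depth.
- bot.job_done(): hands the job in; it is judged then, once.
Trained networks look in a picture, given as the dict that the camera call returned (one of the last four; its "shot" number tells which), for a name from the list of things; names that differ only in an ending like _2 or _b are one class to them, and where a whole thing is asked for, a point or a joint stands for the part that bears it (a point fixed in the world has none). Each returns a list of dicts, best first, with "conf" (0 to 1); they miss things now and then, are a little off and sometimes report something else, mostly with a low value. They report only what shows in the picture. A call takes as long as a camera call. They do not tell look-alikes from the thing itself.
- bot.trace(query, picture): "region" (400x640 bool, what is visible of it).
- bot.spot_point(query, picture): "xyz" ([x, y, z] in m, in world coordinates, good to about 4 mm: a listed point, or the origin of a listed thing).
The state is a dict: "clock": time; "qpos": joint angles; "qd": joint speeds; "joint_efforts": joint torques, N m; "position": TCP position; "tool_rot": TCP orientation; "force": force on the tool from outside, world axes, zero at the start; "moment": the same for the moment, N m; "grip_width": finger opening in m; "finger_force": force on a finger pad.
Only numpy, scipy, OpenCV 4.12 (cv2) and the standard library are available. Lean on these libraries where they do the work, as an engineer would, in place of code of your own. Each camera call takes 0.05 s, during which the arm holds its last target. There are 200 camera calls.

## Working session

There is one attempt and no reset: what is moved stays moved. The work goes in short steps, Python scripts to look and compute and a shell command to move; the robot and the scene stay as the last step left them, time stands still between calls to the robot, and variables do not carry over. Pictures are saved under pics/ and viewed, at most 10 in all, crops included, and the job is handed in when it is done.

```bash
mkdir -p pics
cat > h.py <<'E'
from workcell import bot
import numpy as np, cv2
def save(p,n): cv2.imwrite('pics/'+n, p["img"][:,:,::-1])
def proj(p,X):
    c=p["R"]@np.array(X)+p["t"]; u=p["intrinsics"]@c; return (u[:2]/u[2]).round(1)
E
python3 - <<'E'
from h import *
np.set_printoptions(precision=4,suppress=True)
s=bot.observe(); print(s["clock"],s["position"],s["tool_rot"],bot.tip_reach)
ps=[bot.grab_frame(n) for n in("scene","top")]
cv2.imwrite('pics/a.png',cv2.resize(np.vstack([p["img"] for p in ps])[:,:,::-1],None,fx=.75,fy=.75))
for p in ps:
  for q in["bed","strip","bar_grip","carriage_top","pad_face","board_center","head_face","mallet","glue","offcut","mug"]:
    for r in bot.spot_point(q,p)[:3]: print(q,np.round(r["xyz"],4),round(r["conf"],2),proj(p,r["xyz"]))
print(bot.observe()["clock"])
E
```

```text
0.0 [ 0.2783 -0.5593  0.3033] [-3.1404  0.0001  0.4618] 0.0726
bed [ 0.5679  0.0177 -0.0006] 0.87 [319.4 209.8]
strip [ 0.5382 -0.0634  0.0167] 0.56 [295.9 196.8]
bar_grip [ 0.5193 -0.1236  0.1092] 0.82 [276.9 173.1]
bar_grip [ 0.5198 -0.1225  0.059 ] 0.27 [278.2 182.9]
carriage_top [ 0.5223 -0.1213  0.0601] 0.91 [278.4 183.3]
pad_face [ 0.5446 -0.0611  0.0444] 0.61 [296.1 193.6]
pad_face [ 0.4151  0.4659 -0.0001] 0.58 [455.1 185.6]
board_center [0.3344 0.1716 0.0091] 0.87 [369.8 157.5]
board_center [0.7891 0.0662 0.0124] 0.86 [328.  272.2]
head_face [0.6107 0.1655 0.0304] 0.86 [365.3 220.7]
mallet [ 0.3999 -0.4036  0.0015] 0.84 [205.8 157.6]
glue [0.4162 0.4675 0.0004] 0.92 [455.6 185.8]
offcut [ 0.6055 -0.4236  0.003 ] 0.77 [183.2 205.1]
mug [0.6275 0.4406 0.0014] 0.82 [452.3 239.2]
strip [ 0.5413 -0.0672  0.0195] 0.64 [338.3 214.6]
bar_grip [ 0.5233 -0.1207  0.1082] 0.56 [354.9 214.9]
carriage_top [ 0.5276 -0.1216  0.0618] 0.72 [354.  216.1]
pad_face [ 0.544  -0.0602  0.0386] 0.61 [336.6 212.9]
board_center [0.5952 0.1028 0.035 ] 0.8 [292.2 199.8]
board_center [0.7877 0.0691 0.0079] 0.77 [301.3 152. ]
board_center [0.3346 0.1725 0.0099] 0.76 [273.3 271.5]
head_face [0.6147 0.1672 0.0357] 0.55 [274.8 194.7]
mallet [ 0.3966 -0.401  -0.0018] 0.59 [429.2 253.5]
glue [0.4137 0.469  0.0007] 0.75 [193.1 250.7]
offcut [ 0.6057 -0.432  -0.0006] 0.73 [434.5 198. ]
mug [0.6237 0.4381 0.0013] 0.87 [203.5 195. ]
1.2
```

View pics/a.png

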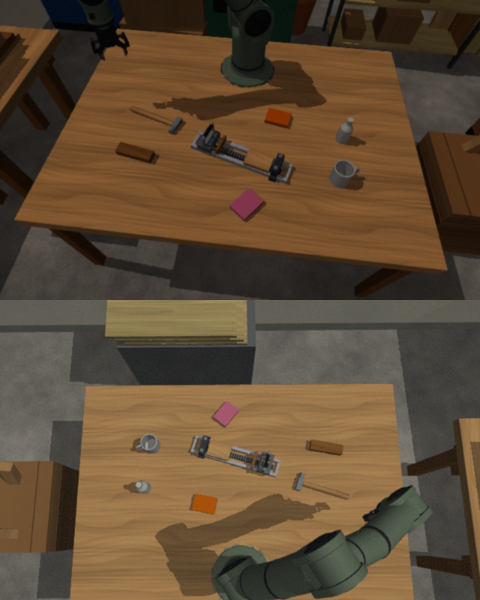

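Run:
```python
from h import *
a=bot.grab_frame("scene")["img"][120:280,230:430]; b=bot.grab_frame("top")["img"][140:280,230:430]
cv2.imwrite('pics/b.png',cv2.resize(np.vstack([a,b])[:,:,::-1],None,fx=2,fy=2,interpolation=cv2.INTER_CUBIC))
```

```text
(no output)
```

View pics/b.png

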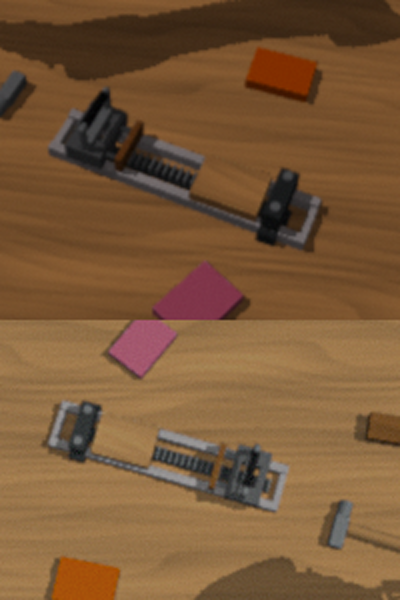

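Candidates for the board are the orange slab at scene (370,157), the pink slab at scene (330,272) and the pale wooden board on the rails at scene (347,213) / top (292,200). I choose the wooden one on the rails, and the crop confirms it. The carriage with its bar is at the other end of the bed, at scene (277,180).

```bash
python3 -m jog '[[[41,-28,0,0,0,0,1],[41,-28,0,0,0,0,1],[41,-28,0,0,0,0,1],[41,-28,0,0,0,0,1],[41,-28,0,0,0,0,1]]]' 
python3 -m jog '[[[41,-28,0,0,0,0,1],[41,-28,0,0,0,0,1],[41,-28,0,0,0,0,1],[41,-28,0,0,0,0,1],[41,-28,0,0,0,0,1]]]' 
python3 -m jog '[[[0,0,0,0,0,0.149,1],[0,0,0,0,0,0.149,1],[0,0,0,0,0,0.149,1],[0,0,0,0,0,0.149,1],[0,0,0,0,0,0.149,1]]]' 
python3 -m jog '[[[0,0,0,0,0,0,1],[0,0,0,0,0,0,1]]]'
python3 - <<'E'
from h import *
np.set_printoptions(precision=4,suppress=True)
s=bot.observe(); print(s["clock"],s["position"],s["tool_rot"],s["qpos"])
p=bot.grab_frame("wrist"); save(p,'c.png'); print(p["tool_from_camera"],p["intrinsics"])
for q in["bed","strip","bar_grip","carriage_top","pad_face","board_center","head_face"]:
    for r in bot.spot_point(q,p)[:2]: print(q,np.round(r["xyz"],4),round(r["conf"],2))
E
```

```text
clock: 1.8
position: [0.4002, -0.3411, 0.3041]
tool_rot: [3.141, -0.0, 0.462]
force: [1.7, -0.2, -0.3]
grip_width: 0.0852
finger_force: 0.0
clock: 2.3
position: [0.5215, -0.1243, 0.3042]
tool_rot: [3.141, -0.0, 0.462]
force: [0.7, -1.3, 1.0]
grip_width: 0.0858
finger_force: 0.0
clock: 2.8
position: [0.5208, -0.1262, 0.304]
tool_rot: [-3.142, -0.0, -0.289]
force: [-0.6, 0.2, -0.1]
grip_width: 0.0853
finger_force: 0.0
clock: 3.0
position: [0.5208, -0.126, 0.3039]
tool_rot: [3.142, -0.0, -0.278]
force: [0.2, 0.6, 0.8]
grip_width: 0.0852
finger_force: 0.0
3.0 [ 0.5208 -0.126   0.3039] [ 3.1415 -0.     -0.2783] [ 0.1396  0.38   -0.0169  1.8356  0.0079  0.9261 -1.7299]
[[ 0.0009 -0.9641 -0.2654  0.0678]
 [ 1.      0.0011 -0.0007 -0.0001]
 [ 0.001  -0.2654  0.9641 -0.0713]
 [ 0.      0.      0.      1.    ]] [[306.9787   0.     316.6632]
 [  0.     306.9787 201.6245]
 [  0.       0.       1.    ]]
bed [ 0.5421 -0.0649  0.02  ] 0.65
strip [ 0.548  -0.0674  0.0185] 0.68
bar_grip [ 0.5227 -0.1224  0.1083] 0.61
carriage_top [ 0.5231 -0.1257  0.0583] 0.98
pad_face [ 0.5429 -0.0581  0.0374] 0.87
board_center [0.3351 0.1771 0.0048] 0.81
board_center [0.593  0.1058 0.0344] 0.69
head_face [0.6098 0.1644 0.0356] 0.92
```

View pics/c.png

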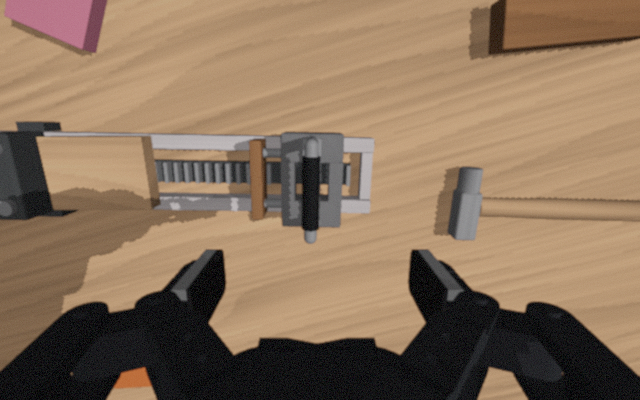

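The wrist picture shows the grip at (311,193), the pad at about (257,180), the rib strip at x 158–250, the board at x 40–155 and the head face at about x=40. I'll take an enlarged crop to measure from.

Run:
```python
from h import *
im=cv2.imread('pics/c.png')[115:245,0:400]
cv2.imwrite('pics/d.png',cv2.resize(im,None,fx=2,fy=2,interpolation=cv2.INTER_CUBIC))
g=cv2.cvtColor(cv2.imread('pics/c.png'),cv2.COLOR_BGR2GRAY)
print(g[166:178,150:252].mean(0).round().astype(int).tolist())
```

```text
[112, 111, 111, 110, 110, 112, 111, 104, 97, 92, 89, 84, 74, 89, 122, 137, 137, 119, 101, 91, 91, 84, 69, 82, 115, 137, 139, 126, 106, 93, 89, 80, 65, 68, 104, 133, 140, 133, 112, 96, 89, 83, 62, 58, 92, 126, 140, 137, 118, 100, 91, 82, 65, 51, 78, 119, 138, 140, 124, 104, 92, 80, 63, 48, 67, 107, 133, 140, 132, 112, 95, 81, 64, 45, 55, 95, 130, 142, 137, 118, 93, 71, 51, 41, 44, 61, 82, 93, 93, 79, 62, 53, 47, 44, 43, 54, 78, 91, 93, 92, 97, 104]
```

View pics/d.png

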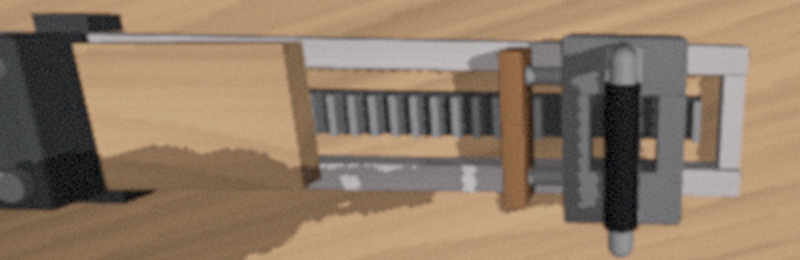

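```bash
cat >> h.py <<'E'
from scipy.spatial.transform import Rotation as Ro
def ray(p,s,uv,z):
    T=p["tool_from_camera"]; R=Ro.from_euler('xyz',s["tool_rot"]).as_matrix()
    d=R@T[:3,:3]@np.linalg.solve(p["intrinsics"],[uv[0],uv[1],1]); o=R@T[:3,3]+np.array(s["position"])
    return o+d*(z-o[2])/d[2]
E
python3 - <<'E'
from h import *
np.set_printoptions(precision=4,suppress=True)
s=bot.observe(); p=bot.grab_frame("wrist")
P={}
for n,uv,z in [("railR",(373.5,138),.024),("railL",(45,133),.024),("railRb",(369,212.5),.024),("gripc",(310,193.5),.108),("griptop",(310.5,157.5),.108),("gripbot",(310,230),.108),
 ("bd1",(141.5,136),.046),("bd2",(151.5,209),.046),("bb1",(150,136),.024),("bb2",(159,208.5),.024),("pf1",(250,140),.06),("pf2",(251.5,219),.06),("hb1",(36,135),.046),("hb2",(51,211),.046)]:
    P[n]=ray(p,s,uv,z)[:2]
d=P["railL"]-P["railR"]; print("dir",np.degrees(np.arctan2(d[1],d[0])))
h=(np.array([.6127,.1665])-[.522,-.122]);print(np.degrees(np.arctan2(h[1],h[0])))
a=np.radians(72.8); y=np.array([np.cos(a),np.sin(a)]); x=np.array([y[1],-y[0]]); g=P["gripc"]
for n in P: print(n,P[n],"x",(P[n]-g)@x.round(4),"y",((P[n]-g)@y).round(4))
for u in np.array([155.5+10.2*0+10.05,176,186.2,196.5,206.7,217,227.3]): print("bright",((ray(p,s,(u,172),.02)[:2]-g)@y).round(4))
E
```

```text
dir 73.00235471216953
72.54764756170609
railR [ 0.5465 -0.1998] x 0.04467983651026654 y -0.0689
railL [0.654  0.1519] x 0.04338612949035829 y 0.2989
railRb [ 0.4626 -0.1744] x -0.042905583944809325 y -0.0694
gripc [ 0.5242 -0.1208] x 0.0 y 0.0
griptop [ 0.5549 -0.1303] x 0.03219871746687404 y -0.0
gripbot [ 0.4908 -0.1109] x -0.03481530961445962 y -0.0004
bd1 [0.6187 0.0374] x 0.04358666733970154 y 0.179
bd2 [0.542  0.0605] x -0.03652955291727558 y 0.1785
bb1 [0.6183 0.0404] x 0.04225705742702265 y 0.1818
bb2 [0.5372 0.0654] x -0.04259638820907338 y 0.1817
pf1 [ 0.5832 -0.074 ] x 0.042599433077368735 y 0.0622
pf2 [ 0.5034 -0.0475] x -0.041467312030523965 y 0.0638
hb1 [0.6505 0.1435] x 0.04257397292506909 y 0.2898
hb2 [0.5712 0.17  ] x -0.04099002437484616 y 0.2917
bright 0.1709
bright 0.1587
bright 0.1468
bright 0.1347
bright 0.1228
bright 0.1107
bright 0.0987
```

```bash
python3 -m jog '[[[1,-5,30,0,0,0.022,1],[0,0,40,0,0,0,1],[0,0,40,0,0,0,1],[0,0,22,0,0,0,1],[0,0,8,0,0,0,1]]]' 
python3 -m jog '[[[0,0,2,0,0,0,1],[0,0,0,0,0,0,1]]]'
python3 - <<'E'
from h import *
s=bot.observe(); print(s["clock"],s["position"],s["tool_rot"],s["force"])
p=bot.grab_frame("wrist"); save(p,'e.png')
E
```

```text
clock: 3.95
position: [0.5223, -0.1215, 0.1618]
tool_rot: [3.141, 0.003, -0.305]
force: [0.2, -0.3, 0.1]
grip_width: 0.0854
finger_force: 0.0
clock: 4.15
position: [0.5235, -0.1218, 0.1627]
tool_rot: [-3.141, -0.001, -0.305]
force: [0.1, 0.2, 0.8]
grip_width: 0.0853
finger_force: 0.0
4.15 [ 0.52354006 -0.12177391  0.16272204] [-3.14141915e+00 -9.92119505e-04 -3.05211032e-01] [0.09185351 0.18679199 0.8404962 ]
```

View pics/e.png

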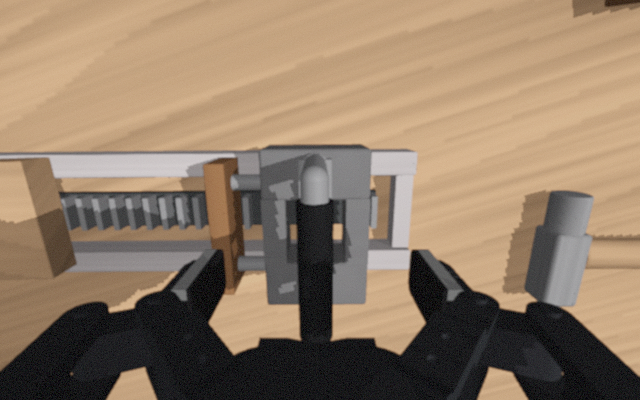

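The bar grip is centred between the open fingers, at x≈316. I'll close on it.

```bash
python3 -m jog '[[[0,0,0,0,0,0,0],[0,0,0,0,0,0,0],[0,0,0,0,0,0,0],[0,0,0,0,0,0,0],[0,0,0,0,0,0,0]]]' 40
python3 -m jog '[[[0,0,0,0,0,0,0],[0,0,0,0,0,0,0]]]'
```

```text
clock: 4.7
position: [0.5233, -0.1216, 0.1621]
tool_rot: [-3.141, -0.0, -0.305]
force: [-2.7, -3.8, 9.5]
grip_width: 0.0149
finger_force: 38.8
clock: 4.9
position: [0.5232, -0.1217, 0.1621]
tool_rot: [-3.142, -0.0, -0.305]
force: [-0.9, -0.3, 4.9]
grip_width: 0.0147
finger_force: 38.9
```

```bash
python3 -m jog '[[[0,0,-7,0,0,0,0],[0,0,-7,0,0,0,0],[0,0,0,0,0,0,0],[0,0,0,0,0,0,0]]]'
```

```text
clock: 5.3
position: [0.5231, -0.1217, 0.176]
tool_rot: [-3.142, -0.0, -0.305]
force: [2.4, -0.2, -8.3]
grip_width: 0.0144
finger_force: 39.1
```

```bash
python3 -m jog '[[[0,-10,0,0,0,0,0],[0,-20,0,0,0,0,0],[0,-20,0,0,0,0,0],[0,-20,0,0,0,0,0],[0,-20,0,0,0,0,0]]]'
python3 -m jog '[[[0,-8,0,0,0,0,0],[0,-2,0,0,0,0,0],[0,0,0,0,0,0,0],[0,0,0,0,0,0,0]]]'
python3 - <<'E'
from h import *
s=bot.observe(); print(s["clock"],s["position"],s["tool_rot"],s["force"])
p=bot.grab_frame("wrist"); a=p["img"][120:320,0:400]
cv2.imwrite('pics/f.png',cv2.resize(a[:,:,::-1],None,fx=2,fy=2,interpolation=cv2.INTER_CUBIC))
E
```

```text
clock: 5.8
position: [0.5496, -0.0357, 0.1753]
tool_rot: [3.14, 0.002, -0.306]
force: [-0.8, -5.3, -8.7]
grip_width: 0.0147
finger_force: 39.4
clock: 6.2
position: [0.5526, -0.0263, 0.1757]
tool_rot: [-3.141, 0.001, -0.305]
force: [-3.8, 4.7, -7.9]
grip_width: 0.0145
finger_force: 39.6
6.2 [ 0.55258573 -0.02634565  0.17568183] [-3.14131411e+00  1.27994851e-03 -3.05385247e-01] [-3.8015904   4.67406899 -7.93957366]
```

View pics/f.png

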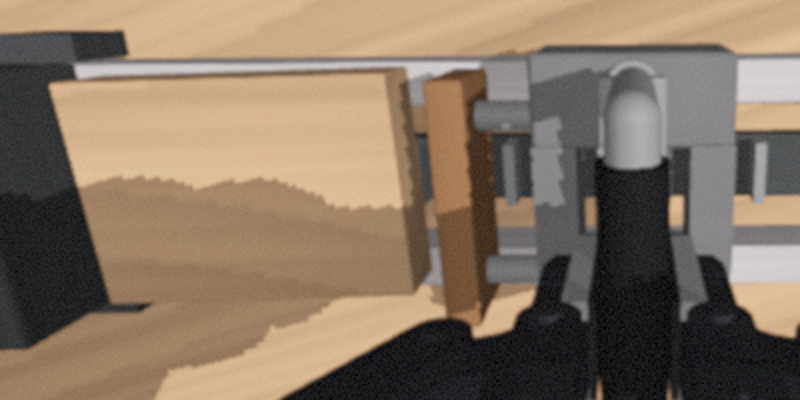

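The pad front edge, at crop x≈425–445, is still a few mm short of the board end at x≈390–414. The bar is up. I'll measure the remaining gap and the head position.

Run:
```python
from h import *
s=bot.observe(); p=bot.grab_frame("wrist")
a=np.radians(72.6); y=np.array([np.cos(a),np.sin(a)]); g=np.array(s["position"][:2])
print(s["position"])
for n,uv,z in [("bd1",(195,155),.046),("bd2",(207,265),.046),("bb1",(204,154),.024),("bb2",(214,262),.024),("pf1",(212.5,160),.06),("pf2",(222.5,279),.06),("h46a",(37,152),.046),("h46b",(53,265),.046),("htop1",(25,162),.046),("bdfar1",(25,162),.046)]:
    print(n,((ray(p,s,uv,z)[:2]-g)@y).round(4))
for r in bot.spot_point("head_face",p)[:1]: print("head",r,((np.array(r["xyz"])[:2]-g)@y))
for r in bot.spot_point("board_center",p)[:2]: print("board",r,((np.array(r["xyz"])[:2]-g)@y))
for r in bot.spot_point("pad_face",p)[:1]: print("pad",r,((np.array(r["xyz"])[:2]-g)@y))
```

```text
[ 0.55254342 -0.02638404  0.17568917]
bd1 0.0795
bd2 0.0793
bb1 0.0817
bb2 0.0822
pf1 0.0637
pf2 0.0642
h46a 0.1822
h46b 0.1904
htop1 0.1917
bdfar1 0.1917
head {'xyz': [0.6098, 0.1621, 0.0356], 'conf': 0.6} 0.19698112229290204
board {'xyz': [0.5917, 0.1074, 0.0334], 'conf': 0.91} 0.13937153798322652
pad {'xyz': [0.571, 0.0334, 0.0412], 'conf': 0.84} 0.06256760927332103
```

```bash
python3 -m jog '[[[0,-6,0,0,0,0,0],[0,-6,0,0,0,0,0],[0,-5,0,0,0,0,0],[0,-4,0,0,0,0,0],[0,-3,0,0,0,0,0]]]'
python3 -m jog '[[[0,-2,0,0,0,0,0],[0,-2,0,0,0,0,0],[0,-2,0,0,0,0,0],[0,0,0,0,0,0,0],[0,0,0,0,0,0,0]]]'
python3 - <<'E'
from h import *
s=bot.observe(); print(s["clock"],s["position"],s["tool_rot"],s["force"])
p=bot.grab_frame("wrist"); a=p["img"][120:320,0:400]
cv2.imwrite('pics/g.png',cv2.resize(a[:,:,::-1],None,fx=2,fy=2,interpolation=cv2.INTER_CUBIC))
E
```

```text
clock: 6.95
position: [0.5593, -0.0047, 0.1755]
tool_rot: [3.14, 0.002, -0.307]
force: [-5.5, -2.6, -8.9]
grip_width: 0.0144
finger_force: 39.7
clock: 7.45
position: [0.561, 0.0009, 0.1755]
tool_rot: [3.14, 0.002, -0.307]
force: [-6.9, -1.6, -8.3]
grip_width: 0.0147
finger_force: 39.7
7.45 [0.56103278 0.0009104  0.17547619] [ 3.14015265e+00  2.23204459e-03 -3.06684961e-01] [-6.94374941 -1.57310108 -8.26530087]
```

View pics/g.png

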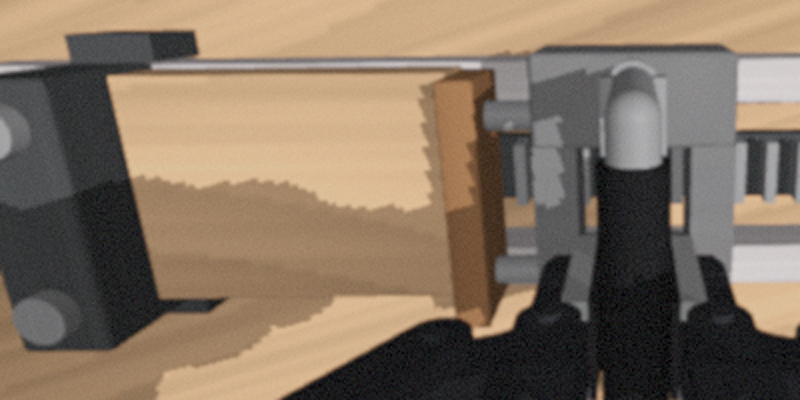

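```bash
cat > m.py <<'E'
from h import *
from scipy.ndimage import gaussian_filter1d as gf
s=bot.observe(); p=bot.grab_frame("wrist")
a=np.radians(72.6); y=np.array([np.cos(a),np.sin(a)]); g=np.array(s["position"][:2]); f=np.array(s["force"])
print("t",s["clock"],"along",(g@y).round(4),"z",s["position"][2].round(4),"Fy",(f[:2]@y).round(1),"Fx",(f[:2]@[y[1],-y[0]]).round(1),"Fz",f[2].round(1))
r=bot.trace("pad_face",p)
im=p["img"].astype(float)
for v in(165,172,180):  # pad top-front edge: strongest drop of blue at wood->brown
    b=gf(im[v-2:v+3,190:260,2].mean(0),1); d=np.diff(b); u=190+np.argmin(d[:40])+.5
    print(v,u,((ray(p,s,(u,v),.06)[:2]-g)@y).round(4))
E
python3 m.py
python3 - <<'E'
from h import *
s=bot.observe(); p=bot.grab_frame("wrist"); a=np.radians(72.6); y=np.array([np.cos(a),np.sin(a)]); g=np.array(s["position"][:2])
for u,v in[(217,161),(228,281)]: print(((ray(p,s,(u,v),.06)[:2]-g)@y).round(4))
im=p["img"][188:215].mean((0,2)); print(im[365:400].round().astype(int).tolist(), im[248:268].round().astype(int).tolist())
for u in (370,385,400): print(u,((ray(p,s,(u,205),.02)[:2]-g)@y).round(4))
E
```

```text
t 7.5 along 0.1687 z 0.1755 Fy -3.2 Fx -6.1 Fz -9.1
165 210.5 0.0648
172 209.5 0.0658
180 211.5 0.065
0.0606
0.0604
[134, 135, 140, 150, 154, 156, 153, 137, 100, 65, 54, 54, 55, 57, 60, 63, 71, 95, 131, 150, 156, 157, 152, 129, 90, 61, 55, 56, 59, 61, 66, 68, 76, 104, 137] [50, 49, 52, 53, 56, 55, 53, 54, 64, 85, 101, 105, 107, 105, 95, 79, 70, 81, 108, 126]
370 -0.041
385 -0.0525
400 -0.064
```

The pad is pressed in about 3.5 mm and the board is against the head. I'll go on to about half-way and measure again.

```bash
python3 -m jog '[[[-0.5,-2,0,0,0,0,0],[0,-2,0,0,0,0,0],[0,-2,0,0,0,0,0],[0,0,0,0,0,0,0],[0,0,0,0,0,0,0]]]'
python3 m.py
python3 - <<'E'
from h import *
p=bot.grab_frame("wrist"); a=p["img"][140:300,0:400]; np.save('k.npy',p["img"])
cv2.imwrite('pics/k.png',cv2.resize(a[:,150:][:,:,::-1],None,fx=3.2,fy=3.2,interpolation=cv2.INTER_CUBIC))
E
```

```text
clock: 8.15
position: [0.5625, 0.0064, 0.1756]
tool_rot: [3.14, 0.002, -0.307]
force: [-5.1, -5.2, -7.8]
grip_width: 0.0145
finger_force: 39.7
t 8.15 along 0.1743 z 0.1756 Fy -6.5 Fx -3.4 Fz -7.8
165 218.5 0.0599
172 217.5 0.0609
180 220.5 0.0595
```

View pics/k.png

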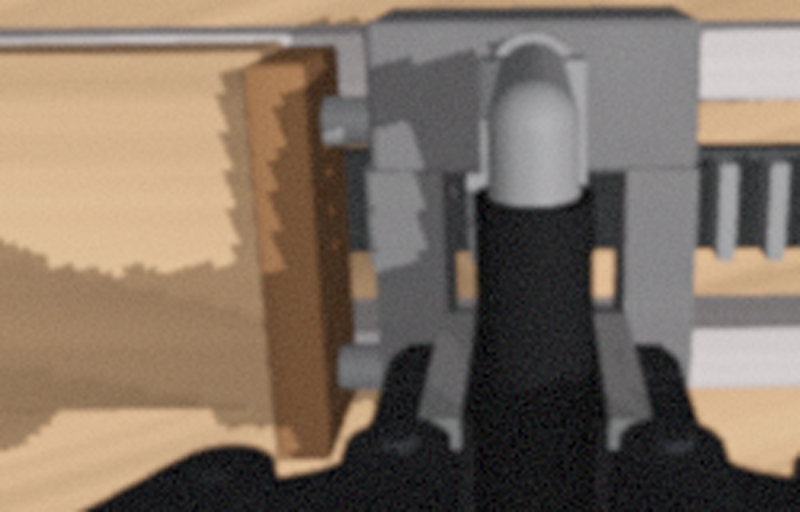

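Run:
```python
from h import *
s=bot.observe(); p=bot.grab_frame("wrist"); a=np.radians(72.6); y=np.array([np.cos(a),np.sin(a)]); g=np.array(s["position"][:2]); G=g@y
for u,v,z in[(226.6,162,.06),(236.6,282,.06)]: print(((ray(p,s,(u,v),z)[:2]-g)@y).round(4))
for u,v,z in[(377.5,202,.02),(392.8,202,.02)]: print("rib",((ray(p,s,(u,v),z)[:2]-g)@y+G).round(4))
# grip centre relative to TCP along y: silver knob/black bar
for n,u,v in[("knob",150+538/3.2,140+120/3.2),("bar",150+533/3.2,140+215/3.2)]: print(n,((ray(p,s,(u,v),.122)[:2]-g)@y).round(4))
```

```text
0.0548
0.0546
rib 0.1276
rib 0.1159
knob -0.0007
bar 0.0
```

Pressed in 9.3 mm at 0.1743, and the ribs put notches at about 0.170 and 0.182. The nearer one is 4 mm back. I'll shift there with the bar still up, then lower it part-way to feel for the notch.

```bash
python3 -m jog '[[[0,2,0,0,0,0,0],[0,2.1,0,0,0,0,0],[0,0,0,0,0,0,0],[0,0,0,0,0,0,0]]]'
python3 -m jog '[[[0,0,3,0,0,0,0],[0,0,2,0,0,0,0],[0,0,2,0,0,0,0],[0,0,0,0,0,0,0],[0,0,0,0,0,0,0]]]'
python3 m.py|head -1
```

```text
clock: 8.75
position: [0.5617, 0.0036, 0.1757]
tool_rot: [3.141, 0.001, -0.306]
force: [-5.3, -0.3, -8.5]
grip_width: 0.0145
finger_force: 39.7
clock: 9.25
position: [0.5616, 0.0033, 0.1686]
tool_rot: [3.141, 0.001, -0.306]
force: [-5.5, -1.2, -10.9]
grip_width: 0.0146
finger_force: 39.8
t 9.25 along 0.1711 z 0.1686 Fy -2.8 Fx -4.9 Fz -10.9
```

```bash
python3 -m jog '[[[0,0,2,0,0,0,0],[0,0,2,0,0,0,0],[0,0,1.5,0,0,0,0],[0,0,0,0,0,0,0],[0,0,0,0,0,0,0]]]'; python3 m.py|head -1
```

```text
clock: 9.85
position: [0.5616, 0.0032, 0.1631]
tool_rot: [3.141, 0.001, -0.306]
force: [-5.2, -2.4, -9.0]
grip_width: 0.0143
finger_force: 39.9
t 9.85 along 0.171 z 0.1631 Fy -3.8 Fx -4.2 Fz -9.0
```

```bash
python3 -m jog '[[[0,0,1,0,0,0,0],[0,0,0,0,0,0,0],[0,0,0,0,0,0,0]]]'; python3 m.py|head -1
python3 -m jog '[[[0,0,0,0,0,0,0.3],[0,0,0,0,0,0,0.7],[0,0,0,0,0,0,1],[0,0,0,0,0,0,1],[0,0,0,0,0,0,1]]]'; python3 m.py|head -1
python3 -m jog '[[[0,0,0,0,0,0,1],[0,0,0,0,0,0,1]]]'
python3 - <<'E'
from h import *
p=bot.grab_frame("wrist"); a=p["img"][100:320,0:420]
cv2.imwrite('pics/n.png',cv2.resize(a[:,:,::-1],None,fx=1.9,fy=1.9,interpolation=cv2.INTER_CUBIC))
for r in bot.spot_point("bar_grip",p)[:1]: print(r)
E
```

```text
clock: 10.25
position: [0.5616, 0.0033, 0.1623]
tool_rot: [3.141, 0.001, -0.306]
force: [-6.3, -2.0, -6.3]
grip_width: 0.0144
finger_force: 40.2
t 10.25 along 0.1711 z 0.1623 Fy -3.8 Fx -5.4 Fz -6.3
clock: 10.85
position: [0.5625, 0.0043, 0.1625]
tool_rot: [-3.141, -0.0, -0.305]
force: [0.0, -0.0, -0.4]
grip_width: 0.082
finger_force: 0.0
t 10.85 along 0.1723 z 0.1625 Fy -0.0 Fx 0.0 Fz -0.4
clock: 11.15
position: [0.5623, 0.0043, 0.1624]
tool_rot: [-3.142, -0.0, -0.305]
force: [-0.5, -0.9, 0.0]
grip_width: 0.0853
finger_force: 0.0
{'xyz': [0.5596, 0.004, 0.1115], 'conf': 0.81}
```

View pics/n.png

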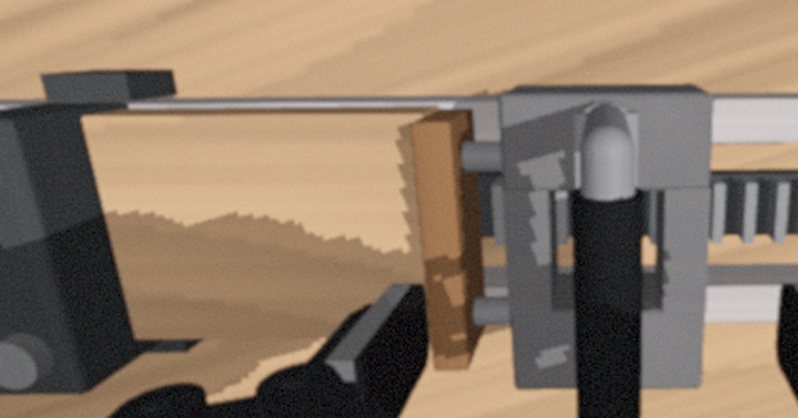

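The bar is down (it was released at its starting height, z=0.162), the pad is pressed in and the board is against the head. I'll retreat straight up and verify.

```bash
python3 -m jog '[[[0,0,-15,0,0,0,1],[0,0,-30,0,0,0,1],[0,0,-40,0,0,0,1],[0,0,-40,0,0,0,1],[0,0,-15,0,0,0,1]]]'
python3 -m jog '[[[0,0,0,0,0,0,1],[0,0,0,0,0,0,1],[0,0,0,0,0,0,1]]]'
python3 - <<'E'
from h import *
s=bot.observe();p=bot.grab_frame("wrist"); a=p["img"][110:270,80:420]
cv2.imwrite('pics/o.png',cv2.resize(a[:,:,::-1],None,fx=2.3,fy=2.3,interpolation=cv2.INTER_CUBIC))
y=np.array([np.cos(np.radians(72.6)),np.sin(np.radians(72.6))])
for q in["bar_grip","carriage_top","pad_face","board_center","head_face"]:
    for r in bot.spot_point(q,p)[:1]: print(q,r["xyz"],round(r["conf"],2),(np.array(r["xyz"])[:2]@y).round(4))
E
```

```text
clock: 11.75
position: [0.5631, 0.0042, 0.3061]
tool_rot: [-3.14, -0.004, -0.306]
force: [-0.2, -0.8, 0.1]
grip_width: 0.0851
finger_force: 0.0
clock: 12.05
position: [0.5619, 0.0043, 0.3013]
tool_rot: [3.141, 0.002, -0.305]
force: [-0.4, -0.2, -0.5]
grip_width: 0.0854
finger_force: 0.0
bar_grip [0.5582, 0.0, 0.1114] 0.98 0.1669
carriage_top [0.5605, -0.0011, 0.0616] 0.88 0.1666
pad_face [0.5836, 0.0568, 0.0422] 0.85 0.2287
board_center [0.3327, 0.1764, 0.0049] 0.92 0.2678
head_face [0.6112, 0.1643, 0.0378] 0.83 0.3396
```

View pics/o.png

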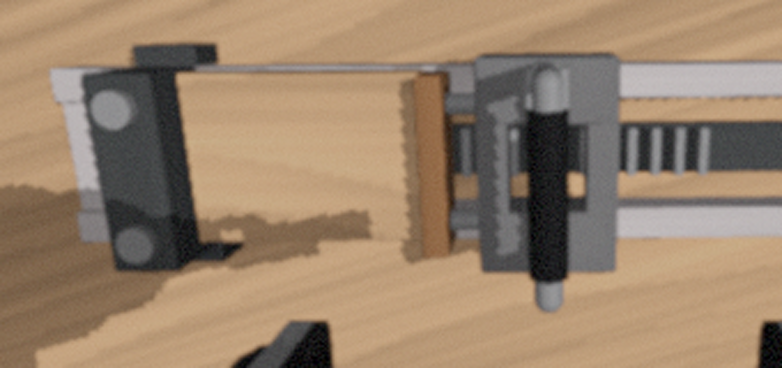

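Run:
```python
from h import *
s=bot.observe();p=bot.grab_frame("wrist")
y=np.array([np.cos(np.radians(72.6)),np.sin(np.radians(72.6))])
L=lambda u,v,z:(ray(p,s,(80+u/2.3,110+v/2.3),z)[:2]@y).round(4)
print("pad",L(414,75,.06),L(425,257,.06),"grip",L(548,200,.108),L(548,200,.117),"ribs",L(632,150,.02),L(656,150,.02),L(680,150,.02),L(704,150,.02))
k1=ray(p,s,(80+548/2.3,110+112/2.3),.108);k2=ray(p,s,(80+548/2.3,110+280/2.3),.108);print("grip len",np.linalg.norm(k1-k2))
```

```text
pad 0.2294 0.2284 grip 0.171 0.1711 ribs 0.1281 0.1159 0.1037 0.0916
grip len 0.06721367354123135
```

```bash
python3 -c "
from workcell import bot
print(bot.job_done())"
```

```text
the job is handed in; nothing more can be done
None
```

The board is clamped against the fixed head: the tooth is fully down in the notch nearest half-way, which leaves the pad pressed in about 6 of its 20 mm, and the job was handed in at about 12 s with the robot clear.

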